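Lock the chopping blade into the food processor and prove it with a tug

TASK

Get the food processor ready for the carrots: put the chopping blade (the one with two curved steel blades, not the dough paddle) over the drive spindle in the bowl and press it gently straight down until both spring catches snap out and it sits fully home. Then prove that it is locked: pull straight up on its hub with a steady 12 N or so, never over 25 N, for about a second, let it back down and let go, leaving it locked home. Leave the dough paddle and the other things where they are.

Things in the scene. Friction and masses are not known exactly. Their poses are not given: they have to be found in the camera images.
- blade_grip (a point): Chopping blade, loose, about 0.12 kg, standing upright: grey plastic hub 34 mm in diameter, 100 mm high, with two thin curved steel blades near its foot that reach 64 mm from its axis. The point lies on the axis in the middle of the ribbed round grip (68 to 100 mm above the foot), 84 mm above the foot; z up
- chopping_blade: The same blade, origin at the centre of the hub's foot. From below the hub has a bore 18.4 mm wide, 68 mm deep. Key slots, 8.4 mm wide, open at the foot and 28 mm high, lie at its +y and -y sides; a window for a spring catch at +x and -x, 4 to 20 mm above the foot, over a 4 mm lip. It fits either way round (half a turn is the same)
- paddle_grip (a point): Dough paddle, loose, 0.12 kg: the same grey hub, but with two short, straight, thick, blunt white plastic arms, 22 mm wide, reaching 46 mm from its axis; point 84 mm above its foot. Not wanted; leave it
- spindle_seat (a point): Centre of the seat in the food processor's clear bowl, on the spindle's axis, 86 mm above the table; z up. When home the hub's foot rests here (blade_grip 84 mm above). The hub's x axis must lie along this x axis, either way round, within about 4 degrees, to pass the key. Bowl: inner radius 75 mm at the floor, 84 mm at the rim, rim 82 mm above the seat
- spindle_tip (a point): Top of the spindle, 60 mm above the seat. The spindle is an upright steel pin 16 mm in diameter with a 10 mm cone at the tip, 7 mm wide at its top. At its foot a black drive key, 26 mm long along y and 6 mm thick, rises 21 mm above the seat with a wedge on top up to 27 mm
- food_processor: The food processor, fixed: white base 205 x 195 mm, 80 mm high, bowl on top, white bowl handle at the back right reaching 131 mm from the axis; origin on the table under the spindle, front (knob and keys) to -x
- spindle_catches: Pair of brass spring catches on the spindle (origin at the seat), 4.5 mm proud at its +x and -x sides, ramped on top, flat underneath. The hub going down pushes them in (5 to 12 N, from about 18 mm above the seat); 2 mm or more before the seat both snap out into its windows. Locked, it can rise before the catches hold it by a play that wear makes 2 to 4.5 mm
- catch_a (a joint): Spring catch at +x: 0 m = out, grows to 0.0048 as it is pushed in. A sideways push on the hub rubs on the spindle and hides part of a pull from the catches, so pull without side load
- catch_b (a joint): Spring catch at -x, the same. Once they hold, they are a stiff stop: a further 0.5 mm adds some 10 N
- twist_timer: Green and white clockwork timer, 64 mm wide, 37 mm high; bystander
- peeler: Vegetable peeler with a green handle, 158 mm long, lying on the table; bystander
- scissors: Scissors with red handles, 199 mm long, lying on the table; bystander
Mind the look-alikes: they are no part of the job. What is shaped like the chopping_blade but blue or brown is not meant.

How it is judged (in metres and radians):
On the way, in this order (a step that is already met when the one before it is completed fails the run):
1. the chopping blade is home on the spindle (within 2.5 mm of the seat) with both catches out (z of blade_grip in the frame of spindle_seat below 0.0865 m and horizontal distance between blade_grip and spindle_seat below 0.004 m and value of joint each of catch_a, catch_b below 0.001 m), for 0.2 s.
2. the locked blade is pulled up against the catches with at least 7 N for 0.5 s and stays locked (contact force between chopping_blade and spindle_catches above 7 N and z of blade_grip in the frame of spindle_seat below 0.0905 m and value of joint each of catch_a, catch_b below 0.001 m), for 0.5 s.
At the end, for the whole second after the job is handed in: the chopping blade stands on the spindle, released and at rest, within 3 mm of its seat, with both catches out (less than 1 mm pressed in) (z of blade_grip in the frame of spindle_seat below 0.087 m and horizontal distance between blade_grip and spindle_seat below 0.004 m and value of joint each of catch_a, catch_b below 0.001 m and linear speed of chopping_blade below 0.02 m/s); the robot touches nothing.
It fails at once if the blade is pulled or jammed against the catches with more than 25 N (contact force between chopping_blade and spindle_catches above 25 N).
It fails at once if the blade is forced onto the processor with more than 40 N (contact force between chopping_blade and food_processor above 40 N).
It fails at once if the dough paddle is moved by more than 30 mm (distance of paddle_grip from where it was at the start of the episode above 0.03 m).
It fails at once if a bystander is moved by more than 30 mm (distance of any of twist_timer, peeler, scissors from where it was at the start of the episode above 0.03 m).
It also fails if it takes over 64 s, if anything falls off the work surface, if the arm or the gripper's body presses on something with over 40 N, if the wrist force passes 120 N, or if a joint passes its speed limit or range.

ROBOT

A 6-joint arm with a two-finger parallel gripper is mounted at the origin on a cart in front of the work surface, level with it; the furniture and walls round the work are solid. World frame = base frame: x ahead of the robot, y to its left, z up, the work surface at z = 0. Lengths are in m, angles in degrees, forces in N, time in s.
With the tool pointing down it reaches from about 0.275 to 0.85 m from the base axis. Payload 5.2 kg.
Tool frame: the origin (TCP) lies midway between the tips of the shut fingers; the grasp point (between the pads) lies 19 mm behind it; y points along the fingers, x is the direction in which the jaws open and shut, and the axes are right-handed (so a half turn about y gives the same grasp; the last joint's range is limited). The gripper opens to 85 mm and grips with 20 to 120 N. Pads are 22 mm wide; open, the fingers measure 114 mm over their backs; the gripper's body (76 mm by 85 mm) begins 54 mm behind the grasp point. The pads swing forward as they close: fully open they stand 13 mm farther back than shut.
Start: joints at [63.037, 14.817, 87.949, -0, 77.235, -11.62], TCP at [0.146, 0.53, 0.231] pointing down, gripper open.
Joint ranges: [-179.93, 179.93], [-52.35, 119.4], [10.71, 147.94], [-69.91, 249.91], [12.55, 155.21], [-178.61, 178.61]. Speed limits (degrees/s): [147.25, 147.25, 180, 180, 180, 180].

INTERFACE

Orientations are given as [roll, pitch, yaw] about the fixed x, y, z axes, in that order (R = Rz(yaw) Ry(pitch) Rx(roll)).
In Python, from workcell import env, optics gives the robot as it stands.
- The arm moves only by the tool carry_out, never from a script. Its argument "commands" is a list of rows, each a list of 7 numbers: the turn, a rotation vector about the tool's x, y, z in degrees, then the shift along the tool's x, y, z in cm, then the closure, from 0 (fully open) to 1 (shut). A call has 1 to 20 rows; each row shifts and turns the pose as measured when the row begins, along the tool's axes as they then stand; what a row does not reach is not made up. A row lasts 1/12 s, in which the tool goes at most 41.7 mm and 7.16 degrees, less where a joint would pass 70% of its speed; a pose out of reach is approached as far as the arm can. A call is refused whole if a number of a shift passes 4.17 or a number of a turn 7.16, either way. A call with a gripper value outside its range is refused whole. The fingers move at their own pace and stop on an object; the grip force is fixed at half the most. Time passes only in rows, so rows that do not move let the fingers close. It gives the time, the measured TCP pose, the force and the opening at its end, in the units of the state.
- env.state(): the state, without advancing time (a new reading comes with each control period).
- optics.read_camera(name): name is "scene" or "top"; returns a dict with "img" (400x640x3 uint8, red, green, blue), "fovy" (degrees; the focal length in pixels is half the picture's height over the tangent of half this angle, whatever the lens; pixels are square), "cx", "cy" (the principal point, pixels), "R" (3x3) and "t" (3): a world point X has camera coordinates R X + t. Camera axes: x right, y down, z forward; pixel columns grow to the right and rows downward; lengths in m; the calibration is good to about 2 mm. A picture is of the moment at which its call begins. There is no depth.
- env.sign_off(): hands the job in, once; it reports no verdict.
The state is a dict: "time": time; "joints": joint angles; "qd": joint speeds; "tau": joint torques, N m; "position": TCP position; "orientation": TCP orientation; "force": force on the tool from outside, world axes, zero at the start; "wrist_torque": the same for the moment, N m; "finger_gap": opening from 0.0 (shut) to 1.0 (fully open).
Only numpy, scipy, OpenCV 4.12 (cv2) and the standard library are available. Lean on these libraries where they do the work, as an engineer would, in place of code of your own. Each camera call takes 0.05 s, during which the arm holds its last target.

## Working session

There is one attempt and no reset: what is moved stays moved. The work goes in short steps, Python scripts to look and compute and a tool call to move; the robot and the scene stay as the last step left them, time stands still between calls to the robot, and variables do not carry over. Pictures are saved under pics/ and viewed, and the job is handed in when it is done.

Besides the shell and the picture viewer there is one more tool, called after "Request:" as name([rows], argument=value, ...), one row to a line, values as JSON. carry_out: Moves the arm, as the interface text tells. Its arguments: {"type":"object","properties":{"commands":{"type":"array"}},"required":["commands"]}

```bash
ls; mkdir -p pics; python3 - <<'E'
from workcell import env, optics
import cv2
print(env.state())
for n in("scene","top"):
    c=optics.read_camera(n); cv2.imwrite(f"pics/{n}0.png",c["img"][...,::-1])
    print(n,c["fovy"],c["cx"],c["cy"],c["R"],c["t"])
E
```

```text
pics
{'time': 0.0, 'joints': array([ 6.30355184e+01,  1.48583108e+01,  8.80111712e+01, -7.00135716e-04,
        7.72338039e+01, -1.16184242e+01]), 'qd': array([ 0.02539802,  0.06139881,  0.02376724, -0.04659612,  0.01603489,
        0.01183327]), 'tau': array([-1.26240673e-03, -4.46012986e+01, -2.90574360e+01, -4.65048342e-04,
        1.14025935e-02,  1.65797360e-05]), 'position': array([0.14528511, 0.52992159, 0.23048294]), 'orientation': array([-89.9798675 ,   0.10130705,  74.65411579]), 'force': array([ 0.25337187, -1.21380492, -0.8803791 ]), 'wrist_torque': array([-0.0155068 ,  0.00847918,  0.00911982]), 'finger_gap': 1.0001105131253694}
scene 48.89379497475702 326.3492755471743 201.90897631672468 [[-0.1250617  -0.99211354 -0.00838381]
 [-0.84744888  0.11121248 -0.51909747]
 [ 0.51593601 -0.05781436 -0.85467393]] [0.08791063 0.49109985 1.33945982]
top 46.24929322086342 319.1796776179762 199.13367008703165 [[-0.00205027 -0.99999366 -0.00291025]
 [-0.9812421   0.00257282 -0.19276234]
 [ 0.19276861  0.00246044 -0.98124116]] [0.05451893 0.49381099 1.31569121]
```

View pics/scene0.png

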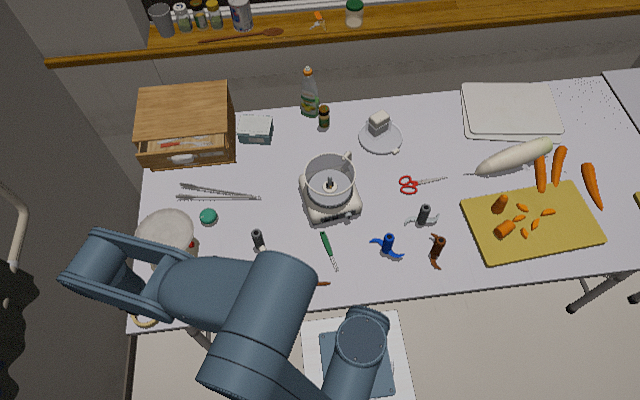

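View pics/top0.png

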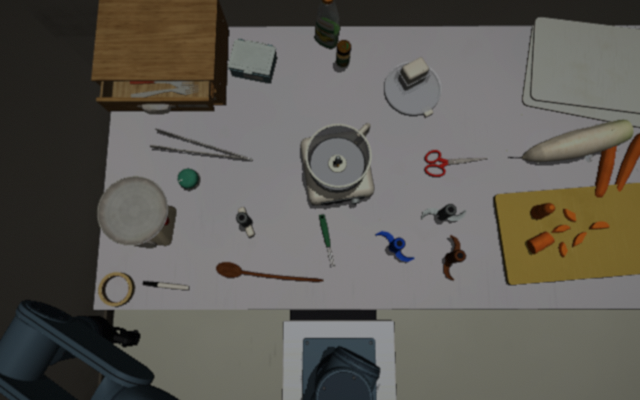

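Candidates in the top view: grey hub with thin blades (447,213), grey hub with white arms, the paddle (245,220), blue one (396,247), brown one (455,258). By the description I choose (447,213), and check it in close crops.

```bash
cat > h.py <<'E'
import numpy as np, cv2
from workcell import env, optics
def K(c):
    f=200/np.tan(np.radians(c["fovy"]/2)); return f
def ray(c,u,v):
    d=np.array([(u-c["cx"])/K(c),(v-c["cy"])/K(c),1.]); R=np.array(c["R"]); t=np.array(c["t"])
    o=-R.T@t; d=R.T@d; return o,d/np.linalg.norm(d)
def onz(c,u,v,z):
    o,d=ray(c,u,v); return o+d*(z-o[2])/d[2]
def proj(c,X):
    p=np.array(c["R"])@np.array(X)+c["t"]; f=K(c); return np.array([c["cx"]+f*p[0]/p[2],c["cy"]+f*p[1]/p[2]])
def tri(rs):
    A=0;b=0
    for o,d in rs:
        P=np.eye(3)-np.outer(d,d); A=A+P; b=b+P@o
    return np.linalg.solve(A,b)
def crop(c,u,v,w,h,s,fn):
    im=c["img"][max(0,v-h):v+h,max(0,u-w):u+w,::-1]
    cv2.imwrite(fn,cv2.resize(im,None,fx=s,fy=s,interpolation=cv2.INTER_CUBIC))
E
python3 - <<'E'
from h import *
t=optics.read_camera("top"); s=optics.read_camera("scene")
def g(c,u,v,w,h,k): 
    return cv2.resize(c["img"][v-h:v+h,u-w:u+w,::-1],None,fx=k,fy=k,interpolation=cv2.INTER_CUBIC)
a=np.hstack([g(t,447,213,25,25,8),g(t,338,165,25,25,8)]); b=np.hstack([g(s,422,215,25,25,8),g(s,330,180,25,25,8)])
im=np.vstack([a,b]);im=cv2.convertScaleAbs(im,alpha=1.3,beta=10)
im=cv2.resize(im,(600,600)) if im.shape[0]>600 else im
print(im.shape);cv2.imwrite("pics/crop0.png",im)
E
```

```text
(600, 600, 3)
```

View pics/crop0.png

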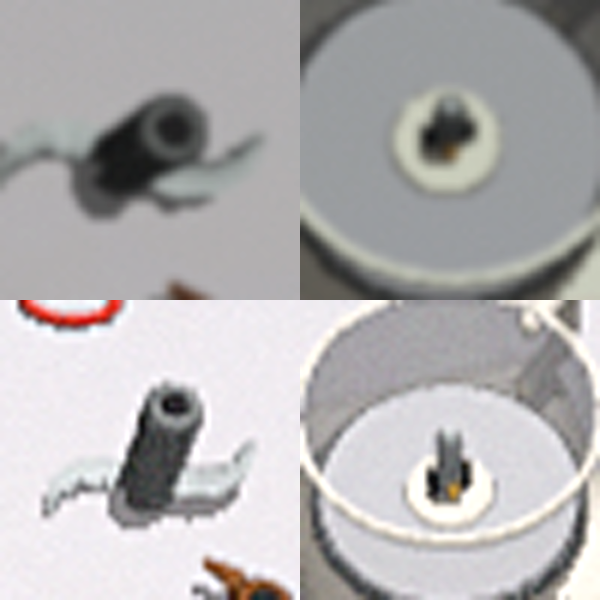

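```bash
python3 - <<'E'
from h import *
t=optics.read_camera("top"); s=optics.read_camera("scene")
def m(*uv): 
    p=tri([ray(t,*uv[0]),ray(s,*uv[1])]); return p,[np.round(proj(t,p)-uv[0],1),np.round(proj(s,p)-uv[1],1)]
print("hubtop",m((450.8,209.7),(426.3,207.2)), onz(t,450.8,209.7,.1),onz(s,426.3,207.2,.1))
print("tip",m((338.8,157),(329.8,177)), onz(t,338.8,157,.146),onz(s,329.8,177,.146))
f=lambda c,u,v,w,h,k: cv2.convertScaleAbs(cv2.resize(c["img"][v-h:v+h,u-w:u+w,::-1],None,fx=k,fy=k,interpolation=cv2.INTER_CUBIC),alpha=1.3,beta=20)
im=np.vstack([np.hstack([f(c,*p,22,22,6) for p in ps]) for c,ps in ((t,[(245,220),(396,247),(455,258)]),(s,[(259,240),(387,245),(437,250)]))])
cv2.imwrite("pics/crop1.png",im)
im=np.hstack([f(t,338,165,50,50,8)[:,:400*2][:600,:400],]) 
cv2.imwrite("pics/fp.png",np.hstack([f(t,338,165,45,50,4),f(s,330,190,45,50,4)]))
E
```

```text
hubtop (array([ 0.45150353, -0.31178617,  0.10727684]), [array([0.2, 0. ]), array([-0.2,  0. ])]) [ 0.45280051 -0.31320013  0.1       ] [ 0.45554634 -0.3148111   0.1       ]
tip (array([ 5.93377803e-01, -2.91824680e-04,  1.43433015e-01]), [array([-0.3, -0. ]), array([ 0.2, -0. ])]) [ 0.59253286 -0.00102342  0.146     ] [0.59172154 0.00076925 0.146     ]
```

View pics/crop1.png

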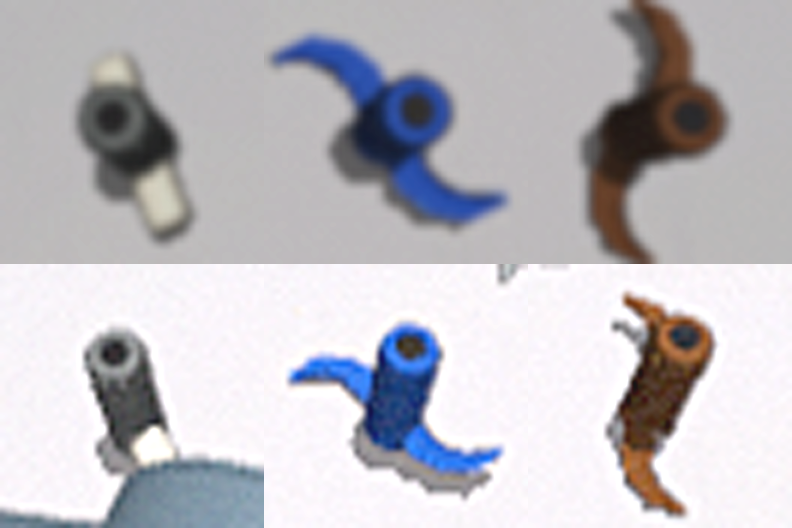

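View pics/fp.png

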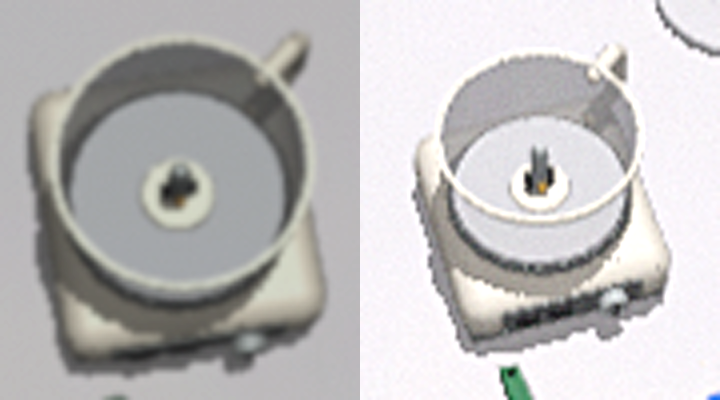

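```bash
python3 - <<'E'
from h import *
t=optics.read_camera("top"); s=optics.read_camera("scene")
for n,c,(u0,v0,u1,v1) in (("top",t,(290,112,385,215)),("scene",s,(292,140,372,235))):
    g=cv2.cvtColor(c["img"],cv2.COLOR_RGB2GRAY)[v0:v1,u0:u1]
    g=cv2.resize(g,None,fx=4,fy=4,interpolation=cv2.INTER_CUBIC)
    L=cv2.createLineSegmentDetector().detect(g)[0][:,0]
    vis=cv2.cvtColor(g,cv2.COLOR_GRAY2BGR)
    for i,l in enumerate(L):
        if np.hypot(l[2]-l[0],l[3]-l[1])<50: continue
        p=l/4+[u0,v0,u0,v0]
        a=onz(c,p[0],p[1],.08);b=onz(c,p[2],p[3],.08); d=b-a
        ang=np.degrees(np.arctan2(d[1],d[0]))
        print(n,i,np.round(p,1),"len",round(np.linalg.norm(d),3),"ang mod 90",round((ang+45)%90-45,1),round(ang,1))
        cv2.line(vis,tuple(int(x) for x in l[:2]),tuple(int(x) for x in l[2:]),(0,0,255),1); cv2.putText(vis,str(i),(int(l[0]),int(l[1])),0,.5,(255,0,0),1)
    cv2.imwrite(f"pics/lsd_{n}.png",vis)
f=lambda c,u,v,w,h,k: cv2.convertScaleAbs(cv2.resize(c["img"][v-h:v+h,u-w:u+w,::-1],None,fx=k,fy=k,interpolation=cv2.INTER_CUBIC),alpha=1.4,beta=20)
cv2.imwrite("pics/blade.png",np.hstack([f(t,447,213,30,20,12)[:,:],])[:600,:720])
cv2.imwrite("pics/blades.png",f(s,422,215,25,20,14))
E
```

```text
top 4 [351.8 185.6 362.8 177.9] len 0.039 ang mod 90 35.2 -54.8
top 5 [308.1 170.1 317.6 181.3] len 0.043 ang mod 90 39.6 -140.4
top 9 [369.3 160.1 363.2 175.6] len 0.05 ang mod 90 -21.9 158.1
top 10 [308.5 165.  307.4 149.9] len 0.045 ang mod 90 4.0 4.0
top 11 [360.8 134.8 368.1 145.4] len 0.038 ang mod 90 32.2 -147.8
top 14 [367.9 145.  369.6 160. ] len 0.045 ang mod 90 5.0 -175.0
top 19 [313.6 136.3 327.  126.8] len 0.049 ang mod 90 36.6 -53.4
top 30 [302.3 169.5 299.3 151.2] len 0.056 ang mod 90 9.4 9.4
top 32 [308.3 205.3 304.4 186.6] len 0.056 ang mod 90 12.0 12.0
top 34 [340.6 125.2 354.2 129.3] len 0.042 ang mod 90 -17.9 -107.9
top 40 [327.1 127.2 340.6 125.2] len 0.04 ang mod 90 8.8 -81.2
top 47 [359.5 149.  349.9 140.5] len 0.038 ang mod 90 -43.1 46.9
top 55 [323.3 208.4 309.8 208.5] len 0.038 ang mod 90 0.2 90.2
top 76 [320.5 201.7 334.2 201.2] len 0.039 ang mod 90 2.1 -87.9
top 80 [340.5 137.9 327.9 139.3] len 0.037 ang mod 90 6.6 96.6
scene 21 [363.3 202.9 360.3 215.9] len 0.053 ang mod 90 -20.6 159.4
scene 211 [307.3 206.4 312.  219.9] len 0.057 ang mod 90 10.7 -169.3
```

View pics/lsd_top.png

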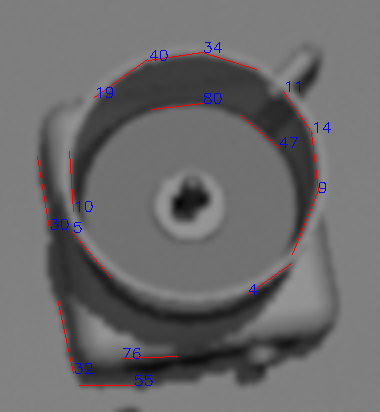

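View pics/lsd_scene.png

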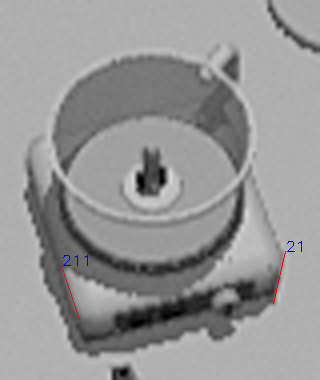

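View pics/blade.png

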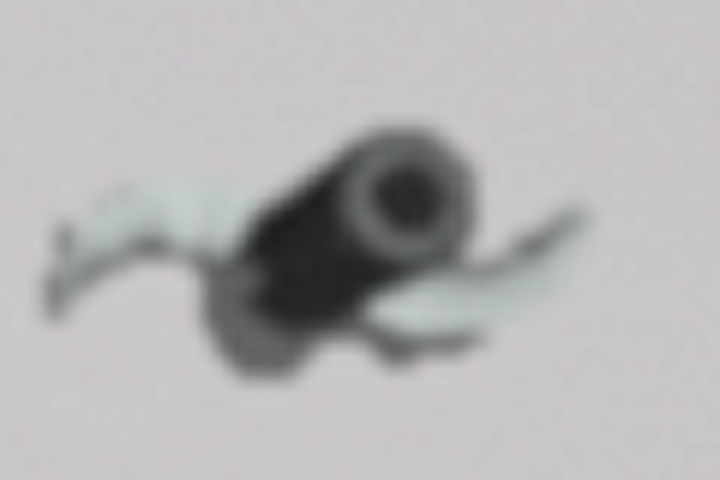

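View pics/blades.png

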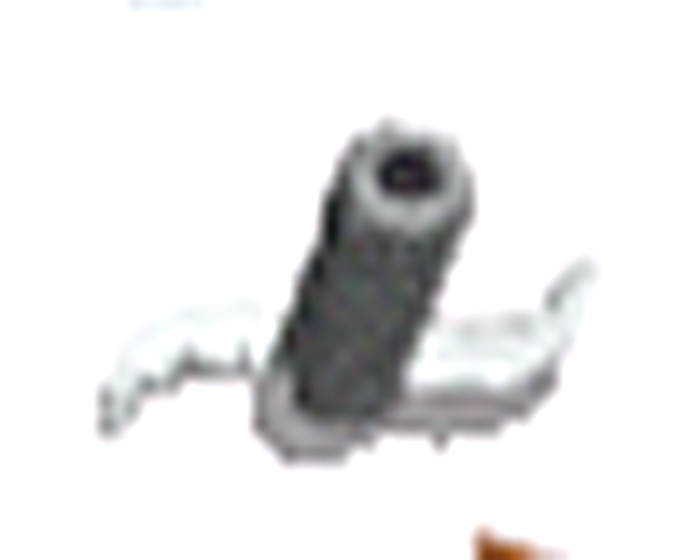

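The crops confirm (447,213): grey hub with thin steel blades. Spindle tip is near (339,157) and the hub's top is near (450.8,209.7). Next I refine the processor's yaw from the base edges and the blade tip line.

```bash
cat >> h.py <<'E'
from scipy.spatial.transform import Rotation as Ro
def Rt(st): 
    return Ro.from_euler('xyz',st["orientation"],degrees=True)
def delta(target,yaw=None,orient=None):
    st=env.state(); R=Rt(st); d=R.inv().apply(np.array(target)-st["position"])*100
    o=orient if orient is not None else [-90,0,yaw if yaw is not None else st["orientation"][2]]
    rv=(R.inv()*Ro.from_euler('xyz',o,degrees=True)).as_rotvec(degrees=True)
    print("t",round(st["time"],2),"pos",np.round(st["position"],4),"ori",np.round(st["orientation"],2),"F",np.round(st["force"],1),"j",np.round(st["joints"],0),"gap",round(st["finger_gap"],3)); print("turn",np.round(rv,2),"shift cm",np.round(d,2))
E
python3 - <<'E'
from h import *
t=optics.read_camera("top"); s=optics.read_camera("scene")
def edge(c,vert,rng,lo,hi,n):
    g=cv2.GaussianBlur(cv2.cvtColor(c["img"],cv2.COLOR_RGB2GRAY).astype(np.float32),(0,0),1)
    P=[]
    for a in rng:
        line=g[lo(a):hi(a),a] if vert else g[a,lo(a):hi(a)]
        d=np.gradient(line); 
        i=int(np.argmax(n*d)); 
        if 0<i<len(d)-1:
            q=n*d[i-1:i+2]; den=q[0]-2*q[1]+q[2]; i+=0.5*(q[0]-q[2])/den if den else 0
        P.append((a,lo(a)+i) if vert else (lo(a)+i,a))
    P=np.array(P,np.float32); vx,vy,x0,y0=cv2.fitLine(P,cv2.DIST_HUBER,0,.01,.01)[:,0]
    A=onz(c,x0-20*vx,y0-20*vy,.07);B=onz(c,x0+20*vx,y0+20*vy,.07);d=B-A
    res=np.abs((P[:,0]-x0)*vy-(P[:,1]-y0)*vx)
    ang=np.degrees(np.arctan2(d[1],d[0])); print(round((ang+45)%90-45,2),"medres",np.median(res).round(2),P[0],P[-1])
print("top front white->dark");edge(t,True,range(316,365),lambda a:int(200-(a-316)*.13)-5,lambda a:int(202-(a-316)*.13)+5,-1)
print("top right");edge(t,False,range(172,190),lambda a:366,lambda a:382,-1)
print("top left");edge(t,False,range(150,200),lambda a:int(299+(a-151)*.165)-4,lambda a:int(299+(a-151)*.165)+5,-1)
print("scene left");edge(s,False,range(180,220),lambda a:int(299+(a-180)*.3)-5,lambda a:int(299+(a-180)*.3)+6,1)
print("scene front");edge(s,True,range(315,358),lambda a:int(223-(a-315)*.24)-5,lambda a:int(223-(a-315)*.24)+5,-1)
for z in (.0,.015,.03):
    a=onz(t,421.2,218.8,z);b=onz(t,465.6,210.1,z);m=(a+b)/2
    a2=onz(s,397+105/14,195+430/14,z);b2=onz(s,397+588/14,195+265/14,z);m2=(a2+b2)/2
    for a,b,m in((a,b,m),(a2,b2,m2)): print(z,a[:2].round(3),b[:2].round(3),m[:2].round(3),"L",np.linalg.norm(a-b).round(3),np.degrees(np.arctan2(*(b-a)[1::-1])).round(1))
delta((.454,-.314,.15),-20)
E
```

```text
top front white->dark
10.2 medres 0.4 [316.      201.63905] [364.      194.59811]
top right
7.64 medres 0.09 [368.58032 172.     ] [370.8355 189.    ]
top left
8.53 medres 0.34 [299.01535 150.     ] [306.35596 199.     ]
scene left
8.7 medres 0.22 [300.47537 180.     ] [311.90875 219.     ]
scene front
8.86 medres 0.35 [315.      218.54549] [357.      209.03375]
0.0 [ 0.443 -0.251] [ 0.469 -0.386] [ 0.456 -0.319] L 0.137 -79.0
0.0 [ 0.445 -0.251] [ 0.477 -0.386] [ 0.461 -0.319] L 0.139 -76.9
0.015 [ 0.44  -0.248] [ 0.466 -0.381] [ 0.453 -0.315] L 0.135 -79.0
0.015 [ 0.438 -0.247] [ 0.469 -0.381] [ 0.453 -0.314] L 0.138 -76.9
0.03 [ 0.438 -0.245] [ 0.464 -0.376] [ 0.451 -0.311] L 0.134 -79.0
0.03 [ 0.43  -0.243] [ 0.461 -0.376] [ 0.446 -0.31 ] L 0.136 -76.9
t 0.5 pos [0.1455 0.5304 0.2313] ori [-90.     0.    74.66] F [-0.4  0.1  0.2] j [ 63.  15.  88.   0.  77. -12.] gap 1.002
turn [ 0.000e+00  9.466e+01 -1.000e-02] shift cm [-73.27   8.13 -52.09]
```

Request:
carry_out([
  [0,0,0,-3.3,0,-2.35,0],
  [0,0,0,-3.3,0,-2.35,0],
  [0,0,0,-3.3,0,-2.35,0],
  [0,0,0,-3.3,0,-2.35,0],
  [0,0,0,-3.3,0,-2.35,0],
  [0,0,0,-3.3,0,-2.35,0],
  [0,0,0,-3.3,0,-2.35,0],
  [0,0,0,-3.3,0,-2.35,0],
  [0,0,0,-3.3,0,-2.35,0],
  [0,0,0,-3.3,0,-2.35,0],
  [0,0,0,-3.3,0,-2.35,0],
  [0,0,0,-3.3,0,-2.35,0],
  [0,0,0,-3.3,0,-2.35,0],
  [0,0,0,-3.3,0,-2.35,0],
  [0,0,0,-3.3,0,-2.35,0],
  [0,0,0,-3.3,0,-2.35,0],
])

```text
time: 1.83
position: [0.3735, -0.0902, 0.2325]
orientation: [-90.9, -0.4, 75.5]
force: [1.7, 1.1, 0.6]
finger_gap: 1.003
```

```bash
python3 -c "
from h import *
delta((.453,-.3145,.20),-20)"
```

```text
t 1.83 pos [ 0.3735 -0.0902  0.2325] ori [-90.87  -0.37  75.5 ] F [1.7 1.1 0.6] j [ -31.   -4.  109.    1.   74. -107.] gap 1.003
turn [ 0.35 95.49  1.  ] shift cm [-19.75   3.32 -13.27]
```

Request:
carry_out([
  [0,6.8,0,-3.3,0.5,-2.2,0],
  [0,6.8,0,-2.9,0.5,-2.5,0],
  [0,6.8,0,-2.7,0.5,-2.8,0],
  [0,6.8,0,-2.3,0.5,-3.1,0],
  [0,6.8,0,-1.7,0.5,-3.0,0],
  [0,6.8,0,0,0,0,0],
  [0,6.8,0,0,0,0,0],
  [0,6.8,0,0,0,0,0],
  [0,6.8,0,0,0,0,0],
  [0,6.8,0,0,0,0,0],
  [0,6.8,0,0,0,0,0],
  [0,6.8,0,0,0,0,0],
  [0,6.8,0,0,0,0,0],
  [0,6.8,0,0,0,0,0],
])

```text
time: 3.0
position: [0.4363, -0.2941, 0.2063]
orientation: [-89.6, -1.1, -24.4]
force: [1.3, 0.3, 0.3]
finger_gap: 0.999
```

```bash
python3 -c "
from h import *
delta((.453,-.3145,.063),-20)
c=optics.read_camera('top'); cv2.imwrite('pics/t1.png',cv2.resize(c['img'][120:320,300:620,::-1],None,fx=2.5,fy=2.5))"
```

```text
t 3.0 pos [ 0.4363 -0.2941  0.2063] ori [-89.63  -1.13 -24.43] F [1.3 0.3 0.3] j [-47.  13.  94.   1.  72. -22.] gap 0.999
turn [-0.32 -4.43  1.14] shift cm [ 2.08 14.36 -1.26]
```

View pics/t1.png

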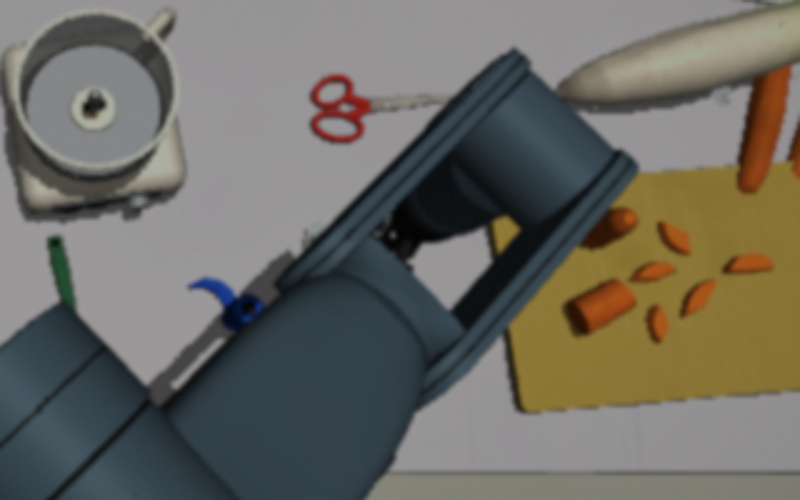

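Request:
carry_out([
  [-0.3,-4.4,1.1,2.1,0,-1.3,0],
  [0,0,0,0,2.0,0,0],
  [0,0,0,0,0,0,0],
])

```text
time: 3.3
position: [0.45, -0.3147, 0.1868]
orientation: [-90.0, -0.0, -19.9]
force: [-1.0, 1.5, -0.7]
finger_gap: 0.999
```

```bash
python3 -c "
from h import *
delta((.453,-.3145,.063),-20)
c=optics.read_camera('scene'); cv2.imwrite('pics/s1.png',cv2.resize(c['img'][150:290,320:520,::-1],None,fx=4,fy=4))"
```

```text
t 3.3 pos [ 0.45   -0.3147  0.1868] ori [-8.999e+01 -3.000e-02 -1.987e+01] F [-1.   1.5 -0.7] j [-47.  17.  92.   0.  71. -27.] gap 0.999
turn [-0.01  0.13  0.03] shift cm [ 0.27 12.38  0.12]
```

View pics/s1.png

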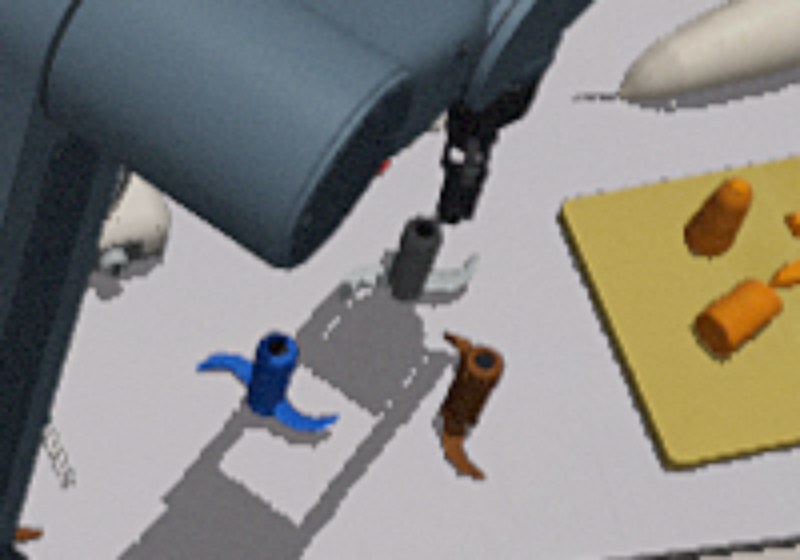

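Scene view: the hub (about pixel (425,208)) is free below the right of the gripper and nothing else is beneath. I descend.

Request:
carry_out([
  [0,0,0,0.3,2.0,0.1,0],
  [0,0,0,0,3.0,0,0],
  [0,0,0,0,3.0,0,0],
  [0,0,0,0,3.0,0,0],
  [0,0,0,0,1.0,0,0],
  [0,0,0,0,0,0,0],
])

```text
time: 3.85
position: [0.459, -0.3204, 0.0739]
orientation: [-90.5, -1.0, -19.4]
force: [0.1, -0.6, -0.1]
finger_gap: 0.996
```

```bash
python3 -c "
from h import *
delta((.453,-.3145,.063),-20)
c=optics.read_camera('scene'); cv2.imwrite('pics/s2.png',cv2.resize(c['img'][170:250,370:470,::-1],None,fx=7,fy=7))"
```

```text
t 3.85 pos [ 0.459  -0.3204  0.0739] ori [-90.49  -1.03 -19.38] F [ 0.1 -0.6 -0.1] j [-46.  24.  99.   0.  56. -27.] gap 0.996
turn [0.49 0.61 1.03] shift cm [-0.79  1.08  0.37]
```

View pics/s2.png

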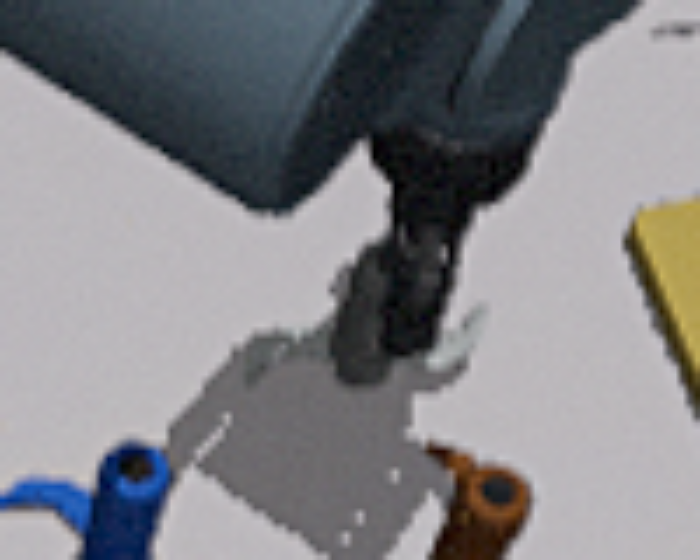

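```bash
python3 -c "
from h import *
c=optics.read_camera('scene')
R=Rt(env.state());p=env.state()['position']
for n,X in (('hubtop',[.453,-.3145,.1]),('hubfoot',[.453,-.3145,0]),('fing+',p+R.apply([.05,-.019,0])),('fing-',p+R.apply([-.05,-.019,0])),('tcp',p)):
  q=proj(c,X);print(n,q.round(1),((q-[370,170])*7).round(0))
cv2.imwrite('pics/s3.png',cv2.convertScaleAbs(cv2.resize(c['img'][170:250,370:470,::-1],None,fx=7,fy=7),alpha=1.6,beta=30))"
```

```text
hubtop [426.4 207.8] [395. 265.]
hubfoot [421.3 221.9] [359. 363.]
fing+ [428.9 194.5] [413. 172.]
fing- [426.  219.3] [392. 345.]
tcp [426.6 209.4] [396. 276.]
```

View pics/s3.png

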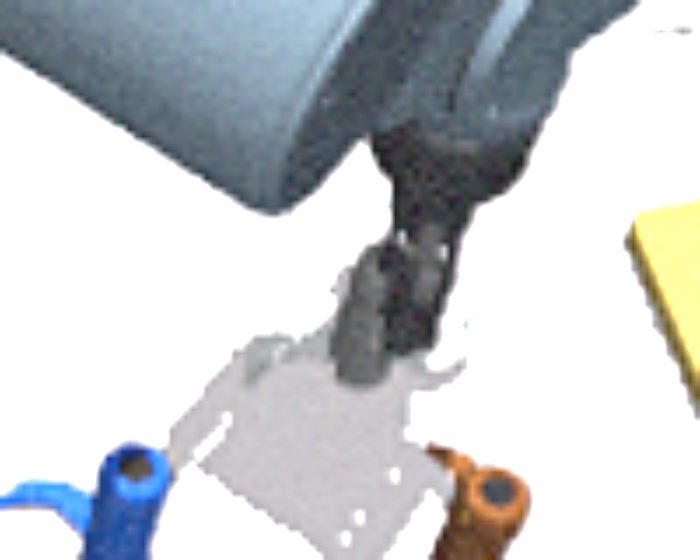

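Request:
carry_out([
  [0.5,0.6,1.0,-0.8,1.1,0.4,0],
  [0,0,0,0,0,0,0],
  [0,0,0,0,0,0,0],
])

```text
time: 4.2
position: [0.4558, -0.3169, 0.0691]
orientation: [-90.2, -0.5, -20.0]
force: [-0.1, -0.8, 0.6]
finger_gap: 1.0
```

```bash
python3 -c "
from h import *
delta((.453,-.3145,.063),-20)"
```

```text
t 4.2 pos [ 0.4558 -0.3169  0.0691] ori [-90.24  -0.54 -20.03] F [-0.1 -0.8  0.6] j [-46.  24.  99.   0.  56. -26.] gap 1.0
turn [ 0.24 -0.03  0.54] shift cm [-0.35  0.6   0.14]
```

Request:
carry_out([
  [0.3,0,0.6,-0.5,0.8,0.2,0],
  [0,0,0,-0.1,0.2,0,0],
  [0,0,0,0,0,0,0.5],
  [0,0,0,0,0,0,0.8],
  [0,0,0,0,0,0,1],
  [0,0,0,0,0,0,1],
  [0,0,0,0,0,0,1],
  [0,0,0,0,0,0,1],
  [0,0,0,0,0,0,1],
  [0,0,0,0,0,0,1],
])

```text
time: 5.03
position: [0.4516, -0.3138, 0.0607]
orientation: [-90.0, -0.1, -20.0]
force: [-0.1, -0.2, 0.1]
finger_gap: 0.387
```

```bash
python3 -c "
from h import *
delta((.453,-.3145,.063),-20)"
```

```text
t 5.03 pos [ 0.4516 -0.3138  0.0607] ori [-90.02  -0.12 -20.02] F [-0.1 -0.2  0.1] j [-46.  25. 100.   0.  55. -26.] gap 0.387
turn [ 0.02 -0.02  0.12] shift cm [ 0.16 -0.23 -0.01]
```

Request:
carry_out([
  [0,0,0,0,-1.5,0,1],
  [0,0,0,0,-3.5,0,1],
  [0,0,0,0,-3.8,0,1],
  [0,0,0,0,-3.8,0,1],
  [0,0,0,0,-3.8,0,1],
  [0,0,0,0,-3.8,0,1],
  [0,0,0,0,-3.8,0,1],
  [0,0,0,0,-3.8,0,1],
  [0,0,0,0,-3.8,0,1],
  [7,0,0,0,0,0,1],
  [7,0,0,0,0,0,1],
  [7,0,0,0,0,0,1],
  [7,0,0,0,0,0,1],
  [7,0,0,0,0,0,1],
  [7,0,0,0,0,0,1],
  [7,0,0,0,0,0,1],
  [7,0,0,0,0,0,1],
  [7,0,0,0,0,0,1],
])

```text
time: 6.53
position: [0.4512, -0.3105, 0.3994]
orientation: [-25.5, -0.9, -19.5]
force: [1.2, 1.0, -1.5]
finger_gap: 0.389
```

```bash
python3 -c "
from h import *
delta((.453,-.3145,.4),-20)
for n in ('scene','top'):
  c=optics.read_camera(n); cv2.imwrite(f'pics/{n}4.png',c['img'][...,::-1]); print(proj(c,env.state()['position']))"
```

```text
t 6.53 pos [ 0.4512 -0.3105  0.3994] ori [-25.48  -0.94 -19.46] F [ 1.2  1.  -1.5] j [-70.  32.  67.  48. 128. -37.] gap 0.389
turn [-64.52   1.01   0.53] shift cm [ 0.3  -0.31 -0.09]
[444.8745324  156.19479902]
[487.08198948 187.49048136]
```

View pics/scene4.png

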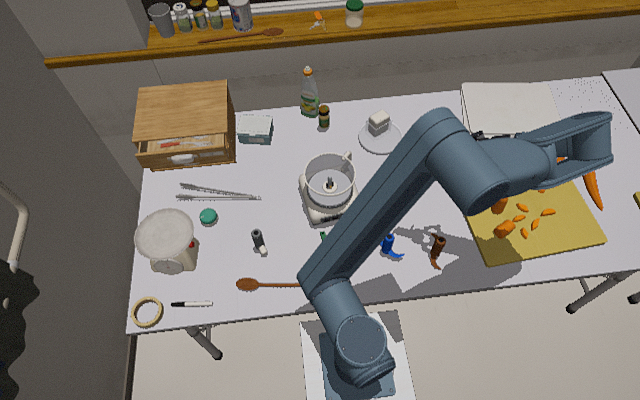

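View pics/top4.png

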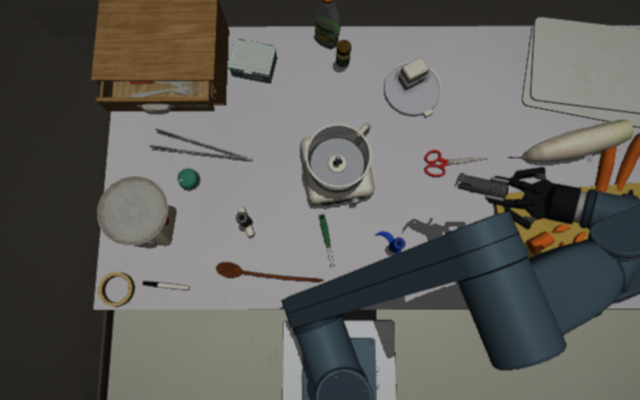

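```bash
python3 -c "
from h import *
c=optics.read_camera('top'); cv2.imwrite('pics/t5.png',cv2.convertScaleAbs(cv2.resize(c['img'][160:210,440:515,::-1],None,fx=10,fy=10,interpolation=cv2.INTER_CUBIC),alpha=1.8,beta=20))"
```

```text
(no output)
```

View pics/t5.png

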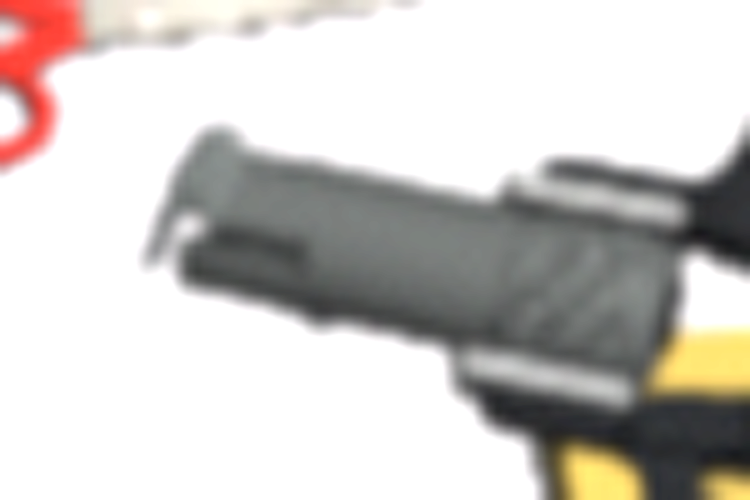

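Request:
carry_out([
  [0,7,0,0,0,0,1],
  [0,7,0,0,0,0,1],
  [0,7,0,0,0,0,1],
  [0,7,0,0,0,0,1],
  [0,7,0,0,0,0,1],
  [0,7,0,0,0,0,1],
  [0,0,0,0,0,0,1],
])

```text
time: 7.27
position: [0.4539, -0.3064, 0.4042]
orientation: [-35.9, 36.1, -42.8]
force: [1.0, 0.7, -0.9]
finger_gap: 0.383
```

```bash
python3 -c "
from h import *
delta((.453,-.3145,.4),-20)
c=optics.read_camera('top'); cv2.imwrite('pics/t6.png',cv2.convertScaleAbs(cv2.resize(c['img'][160:210,440:515,::-1],None,fx=10,fy=10,interpolation=cv2.INTER_CUBIC),alpha=1.8,beta=20))"
```

```text
t 7.27 pos [ 0.4539 -0.3064  0.4042] ori [-35.92  36.06 -42.81] F [ 1.   0.7 -0.9] j [-69.  30.  67.  46. 127.   6.] gap 0.383
turn [-58.73 -37.5  -22.69] shift cm [ 0.64 -0.5  -0.43]
```

View pics/t6.png

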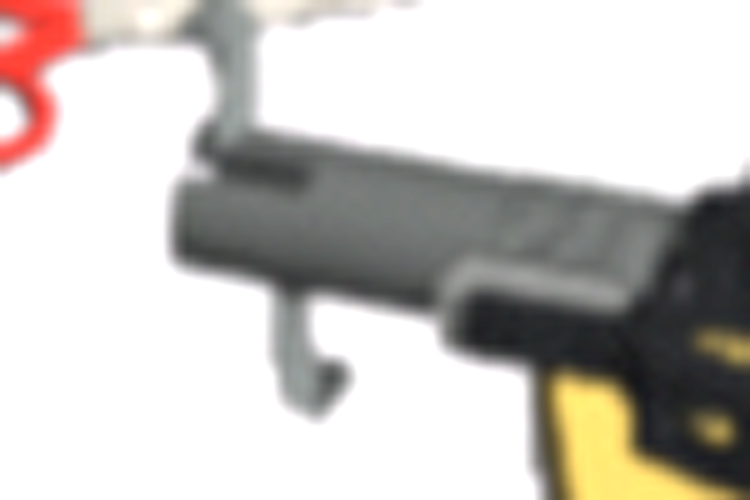

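Request:
carry_out([
  [0,-7,0,0,0,0,1],
  [0,-7,0,0,0,0,1],
  [0,-7,0,0,0,0,1],
  [0,-5,0,0,0,0,1],
  [0,0,0,0,0,0,1],
  [0,0,0,0,0,0,1],
])

```text
time: 7.82
position: [0.4557, -0.3023, 0.4108]
orientation: [-30.4, 11.5, -26.4]
force: [-0.2, -0.8, -1.2]
finger_gap: 0.381
```

```bash
cat >> h.py <<'E'
def slot(c,st,dists,fn=None,half=14):
    """profile across hub at distances (m) beyond TCP along tool y; prints edges & slot centre; hub foot ~ 84-21+... """
    R=Rt(st); p=st["position"]; g=cv2.cvtColor(c["img"],cv2.COLOR_RGB2GRAY).astype(np.float32)
    C=-np.array(c["R"]).T@c["t"]
    y=R.apply([0,1,0])
    for d in dists:
        X=p+y*d; v=(C-X); v/=np.linalg.norm(v); w=np.cross(y,v); w/=np.linalg.norm(w)   # w lateral
        vp=np.cross(w,y)                                    # direction toward camera, perp to axis
        s=np.arange(-.026,.0261,.0005); q=np.array([proj(c,X+w*k) for k in s],np.float32)
        pr=cv2.remap(g,q[None,:,0],q[None,:,1],cv2.INTER_CUBIC)[0]
        print("d",d,"dir0 tool-angle",np.degrees(np.arctan2(R.inv().apply(vp)[0],R.inv().apply(vp)[2])).round(1),"w ang",np.degrees(np.arctan2(R.inv().apply(w)[0],R.inv().apply(w)[2])).round(1))
        print(" ".join(f"{k*1000:.0f}:{x:.0f}" for k,x in list(zip(s,pr))[::4]))
E
python3 -c "
from h import *
delta((.453,-.3145,.4),-20)
c=optics.read_camera('top'); cv2.imwrite('pics/t7.png',cv2.convertScaleAbs(cv2.resize(c['img'][160:210,440:515,::-1],None,fx=10,fy=10,interpolation=cv2.INTER_CUBIC),alpha=1.8,beta=20))
slot(c,env.state(),[.035,.04,.045,.05])"
```

```text
t 7.82 pos [ 0.4557 -0.3023  0.4108] ori [-30.4   11.54 -26.39] F [-0.2 -0.8 -1.2] j [-69.  29.  66.  46. 127. -21.] gap 0.381
turn [-59.97 -11.79  -7.17] shift cm [ 0.51 -0.54 -1.47]
d 0.035 dir0 tool-angle -32.0 w ang 58.0
-26:150 -24:144 -22:130 -20:113 -18:93 -16:65 -14:35 -12:23 -10:29 -8:35 -6:39 -4:43 -2:48 0:52 2:55 4:54 6:54 8:57 10:57 12:54 14:50 16:53 18:85 20:130 22:147 24:149 26:148
d 0.04 dir0 tool-angle -32.0 w ang 58.0
-26:150 -24:150 -22:150 -20:152 -18:149 -16:126 -14:78 -12:37 -10:29 -8:34 -6:40 -4:39 -2:49 0:86 2:111 4:92 6:62 8:53 10:55 12:54 14:52 16:59 18:95 20:129 22:145 24:149 26:148
d 0.045 dir0 tool-angle -32.0 w ang 58.0
-26:150 -24:150 -22:150 -20:150 -18:149 -16:146 -14:113 -12:61 -10:32 -8:33 -6:39 -4:41 -2:54 0:93 2:118 4:98 6:62 8:51 10:55 12:54 14:53 16:76 18:119 20:144 22:148 24:147 26:148
d 0.05 dir0 tool-angle -32.0 w ang 58.0
-26:150 -24:149 -22:150 -20:150 -18:150 -16:143 -14:113 -12:69 -10:37 -8:33 -6:39 -4:38 -2:49 0:87 2:118 4:102 6:67 8:55 10:56 12:54 14:53 16:70 18:108 20:139 22:150 24:150 26:149
```

View pics/t7.png

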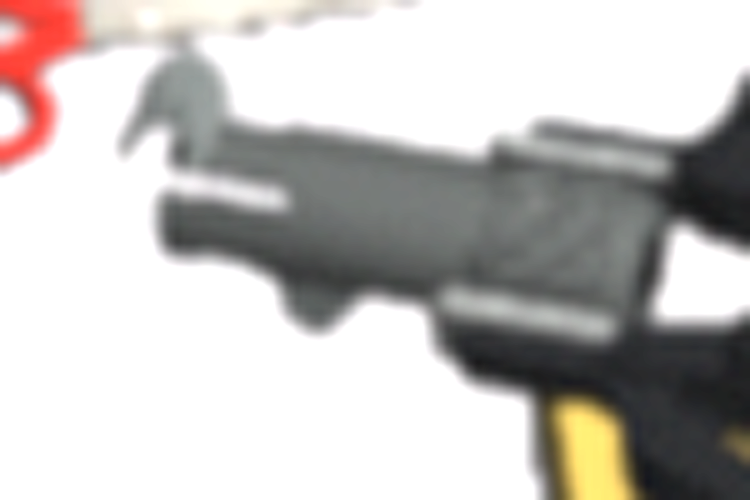

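Request:
carry_out([
  [0,6,0,0,0,0,1],
  [0,0,0,0,0,0,1],
  [0,0,0,0,0,0,1],
])

```text
time: 8.12
position: [0.4559, -0.3017, 0.4119]
orientation: [-31.4, 16.7, -29.7]
force: [-1.0, -0.0, -1.3]
finger_gap: 0.382
```

```bash
python3 -c "
from h import *
delta((.453,-.3145,.4),-20)
c=optics.read_camera('top'); cv2.imwrite('pics/t8.png',cv2.convertScaleAbs(cv2.resize(c['img'][160:210,440:515,::-1],None,fx=10,fy=10,interpolation=cv2.INTER_CUBIC),alpha=1.8,beta=20))
slot(c,env.state(),[.04,.045,.05])"
```

```text
t 8.12 pos [ 0.4559 -0.3017  0.4119] ori [-31.41  16.74 -29.67] F [-1.  -0.  -1.3] j [-68.  29.  66.  46. 127. -15.] gap 0.382
turn [-59.43 -17.32 -10.33] shift cm [ 0.71 -0.54 -1.53]
d 0.04 dir0 tool-angle -38.2 w ang 51.8
-26:150 -24:150 -22:150 -20:150 -18:147 -16:126 -14:83 -12:42 -10:28 -8:33 -6:40 -4:42 -2:52 0:75 2:94 4:77 6:49 8:43 10:52 12:55 14:53 16:55 18:80 20:119 22:142 24:148 26:149
d 0.045 dir0 tool-angle -38.2 w ang 51.8
-26:150 -24:150 -22:150 -20:150 -18:150 -16:144 -14:110 -12:61 -10:33 -8:32 -6:40 -4:42 -2:49 0:76 2:105 4:85 6:46 8:42 10:51 12:55 14:51 16:61 18:96 20:133 22:148 24:149 26:149
d 0.05 dir0 tool-angle -38.2 w ang 51.8
-26:150 -24:150 -22:150 -20:150 -18:151 -16:144 -14:116 -12:70 -10:36 -8:32 -6:38 -4:41 -2:49 0:78 2:97 4:77 6:46 8:41 10:53 12:54 14:51 16:61 18:98 20:134 22:147 24:149 26:148
```

View pics/t8.png

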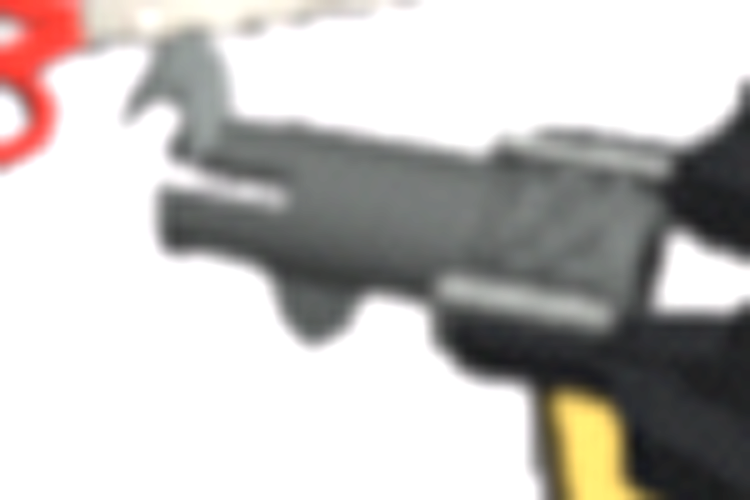

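Request:
carry_out([
  [0,-7,0,0,0,0,1],
  [0,-5,0,0,0,0,1],
  [0,0,0,0,0,0,1],
  [0,0,0,0,0,0,1],
])

```text
time: 8.5
position: [0.4559, -0.3017, 0.4117]
orientation: [-30.1, 5.8, -23.1]
force: [0.1, 0.1, -1.3]
finger_gap: 0.383
```

```bash
python3 -c "
from h import *
delta((.453,-.3145,.4),-20)
c=optics.read_camera('top'); cv2.imwrite('pics/t9.png',cv2.convertScaleAbs(cv2.resize(c['img'][160:210,440:515,::-1],None,fx=10,fy=10,interpolation=cv2.INTER_CUBIC),alpha=1.8,beta=20))
slot(c,env.state(),[.04,.045,.05])"
```

```text
t 8.5 pos [ 0.4559 -0.3017  0.4117] ori [-30.13   5.81 -23.05] F [ 0.1  0.1 -1.3] j [-68.  29.  66.  46. 127. -28.] gap 0.383
turn [-59.95  -5.81  -3.68] shift cm [ 0.35 -0.54 -1.63]
d 0.04 dir0 tool-angle -25.5 w ang 64.5
-26:149 -24:150 -22:150 -20:152 -18:150 -16:128 -14:80 -12:38 -10:28 -8:35 -6:39 -4:37 -2:38 0:54 2:66 4:61 6:55 8:56 10:56 12:54 14:52 16:55 18:82 20:120 22:143 24:148 26:148
d 0.045 dir0 tool-angle -25.5 w ang 64.5
-26:149 -24:149 -22:149 -20:150 -18:149 -16:137 -14:95 -12:48 -10:30 -8:33 -6:39 -4:37 -2:38 0:56 2:82 4:77 6:63 8:56 10:56 12:55 14:52 16:64 18:98 20:134 22:148 24:149 26:148
d 0.05 dir0 tool-angle -25.5 w ang 64.5
-26:149 -24:149 -22:149 -20:151 -18:151 -16:134 -14:92 -12:45 -10:28 -8:35 -6:39 -4:36 -2:36 0:58 2:77 4:68 6:55 8:54 10:56 12:55 14:51 16:62 18:100 20:137 22:150 24:149 26:148
```

View pics/t9.png

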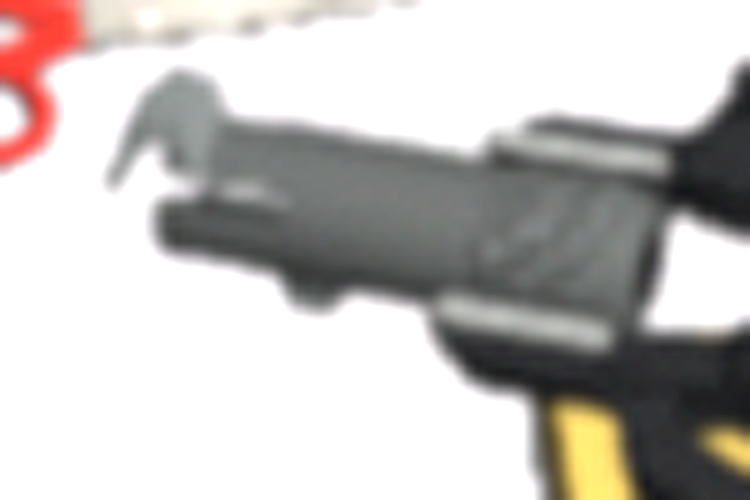

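Request:
carry_out([
  [-6.7,-0.6,-0.4,0,0,0,1],
  [-6.7,-0.6,-0.4,0,0,0,1],
  [-6.7,-0.6,-0.4,0,0,0,1],
  [-6.7,-0.6,-0.4,0,0,0,1],
  [-6.7,-0.6,-0.4,0,0,0,1],
  [-6.7,-0.6,-0.4,0,0,0,1],
  [-6.7,-0.6,-0.4,0,0,0,1],
  [-6.7,-0.6,-0.4,0,0,0,1],
  [-6.7,-0.6,-0.4,0,0,0,1],
  [0,0,0,0,0,0,1],
])

```text
time: 9.38
position: [0.4542, -0.3067, 0.4116]
orientation: [-92.6, 0.5, -21.3]
force: [-0.5, 0.9, -0.7]
finger_gap: 0.384
```

```bash
python3 -c "
from h import *
delta((.592,0,.30),-24.1)
t=optics.read_camera('top'); s=optics.read_camera('scene')
f=lambda c,u,v,w,h,k: cv2.convertScaleAbs(cv2.resize(c['img'][v-h:v+h,u-w:u+w,::-1],None,fx=k,fy=k,interpolation=cv2.INTER_CUBIC),alpha=1.3,beta=10)
cv2.imwrite('pics/sp.png',np.hstack([f(t,338,161,12,16,16),f(s,330,183,12,16,16)]))
"
```

```text
t 9.38 pos [ 0.4542 -0.3067  0.4116] ori [-92.59   0.47 -21.26] F [-0.5  0.9 -0.7] j [-44.  12.  68.  -3. 100. -23.] gap 0.384
turn [ 2.6   2.85 -0.41] shift cm [ 1.81  9.62 34.05]
```

View pics/sp.png

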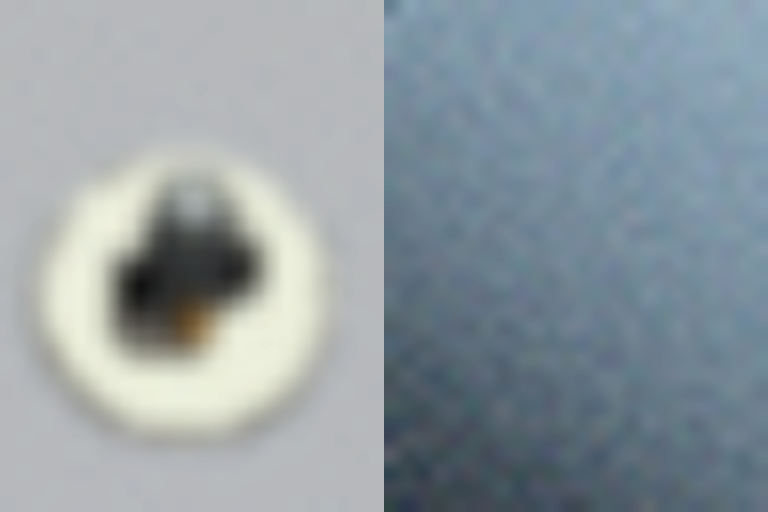

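```bash
python3 -c "
from h import *
t=optics.read_camera('top')
print(onz(t,337.03,162.78,.086),onz(t,337.53,157.0,.146),onz(t,337.53,157.0,.143))
m=(t['img'].astype(int)); g=m.min(2)
sub=m[145:178,326:351]; mask=((sub[...,0]-sub[...,2]>8)|(sub.max(2)<120)).astype(np.uint8)
n,l,st,ce=cv2.connectedComponentsWithStats(mask); i=1+np.argmax(st[1:,4]); print(st[i],ce[i]+[326,145])
cs=cv2.findContours((l==i).astype(np.uint8),0,2)[0][0]; e=cv2.fitEllipse(cs); print(e); 
print(onz(t,e[0][0]+326,e[0][1]+145,.086))
"
```

```text
[0.59280625 0.00176711 0.086     ] [0.59254297 0.00246522 0.146     ] [0.59341733 0.00235022 0.143     ]
[  3  11  17  16 221] [336.92307692 163.61538462]
((10.907941818237305, 18.695987701416016), (15.435709953308105, 17.015417098999023), 88.90933990478516)
[0.5900848 0.0021432 0.086    ]
```

Request:
carry_out([
  [2.6,2.8,-0.4,0,0,2.0,1],
  [0,0,0,0.4,0.9,3.7,1],
  [0,0,0,0.4,0.9,3.7,1],
  [0,0,0,0.4,0.9,3.7,1],
  [0,0,0,0.4,0.9,3.7,1],
  [0,0,0,0.4,0.9,3.7,1],
  [0,0,0,0.4,0.9,3.7,1],
  [0,0,0,0.4,0.9,3.7,1],
  [0,0,0,0,0.9,2.0,1],
  [0,0,0,0,0,0,1],
])

```text
time: 10.37
position: [0.6082, -0.057, 0.3245]
orientation: [-88.4, 2.1, -27.1]
force: [-0.7, -0.2, -1.2]
finger_gap: 0.386
```

```bash
python3 -c "
from h import *
delta((.5925,0.0015,.27),-24.1)"
```

```text
t 10.37 pos [ 0.6082 -0.057   0.3245] ori [-88.44   2.07 -27.1 ] F [-0.7 -0.2 -1.2] j [-17.  20.  68.   2.  94.  10.] gap 0.386
turn [-1.61 -3.03 -2.03] shift cm [-3.86  5.72  4.34]
```

Request:
carry_out([
  [-1.6,-3.0,-2.0,-2.4,1.0,2.6,1],
  [0,0,0,-1.4,1.4,1.8,1],
  [0,0,0,0,1.4,0,1],
  [0,0,0,0,1.0,0,1],
  [0,0,0,0,0,0,1],
])

```text
time: 10.78
position: [0.5929, -0.0078, 0.2696]
orientation: [-89.9, 0.8, -25.0]
force: [0.2, -0.3, -1.2]
finger_gap: 0.383
```

```bash
python3 -c "
from h import *
delta((.5925,0.0015,.27),-24.1)"
```

```text
t 10.78 pos [ 0.5929 -0.0078  0.2696] ori [-89.93   0.84 -25.  ] F [ 0.2 -0.3 -1.2] j [-12.  19.  77.   0.  85.  13.] gap 0.383
turn [-0.07 -0.9  -0.84] shift cm [-0.43 -0.03  0.83]
```

Request:
carry_out([
  [0,-0.9,-0.8,-0.4,0,0.8,1],
  [0,0,0,0,0.0,0.1,1],
  [0,0,0,0,0,0,1],
  [0,0,0,0,0,0,1],
])

```text
time: 11.12
position: [0.594, -0.0027, 0.27]
orientation: [-89.9, 0.0, -24.5]
force: [-0.0, 0.1, -1.1]
finger_gap: 0.383
```

```bash
python3 -c "
from h import *
delta((.5925,0.0015,.25),-24.1)
t=optics.read_camera('top'); s=optics.read_camera('scene')
f=lambda c,u,v,w,h,k: cv2.convertScaleAbs(cv2.resize(c['img'][v-h:v+h,u-w:u+w,::-1],None,fx=k,fy=k,interpolation=cv2.INTER_CUBIC),alpha=1.3,beta=10)
cv2.imwrite('pics/a1.png',np.hstack([f(t,338,150,38,45,5),f(s,330,170,38,45,5)]))
"
```

```text
t 11.12 pos [ 0.594  -0.0027  0.27  ] ori [-8.990e+01  5.000e-02 -2.451e+01] F [-0.   0.1 -1.1] j [-11.  18.  78.   0.  84.  13.] gap 0.383
turn [-0.1  -0.41 -0.05] shift cm [-0.31  2.    0.31]
```

View pics/a1.png

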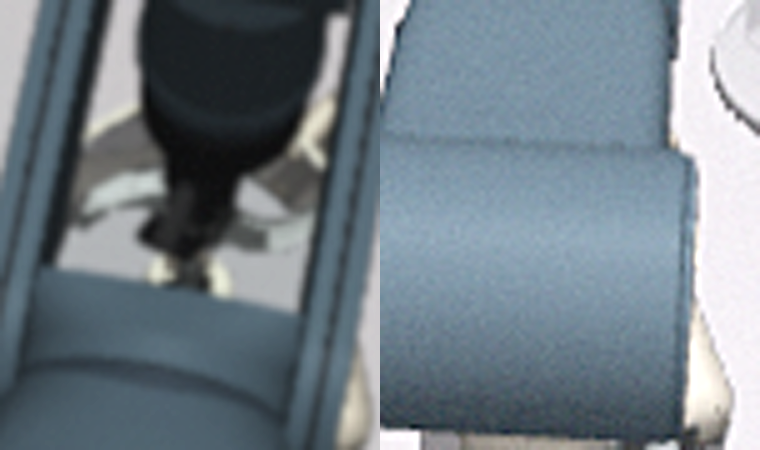

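Request:
carry_out([
  [0,-0.4,0,-0.3,0.5,0.3,1],
  [0,0,0,-0.1,1.0,0.1,1],
  [0,0,0,0,1.0,0,1],
  [0,0,0,0,1.0,0,1],
  [0,0,0,0,0,0,1],
  [0,0,0,0,0,0,1],
])

```text
time: 11.72
position: [0.5918, 0.0034, 0.2317]
orientation: [-89.9, -0.0, -24.0]
force: [-0.2, 0.4, -1.0]
finger_gap: 0.387
```

```bash
python3 -c "
from h import *
delta((.5925,0.0015,.21),-24.1)
t=optics.read_camera('top')
f=lambda c,u,v,w,h,k: cv2.convertScaleAbs(cv2.resize(c['img'][v-h:v+h,u-w:u+w,::-1],None,fx=k,fy=k,interpolation=cv2.INTER_CUBIC),alpha=1.5,beta=20)
cv2.imwrite('pics/a2.png',f(t,338,150,35,30,11))
"
```

```text
t 11.72 pos [0.5918 0.0034 0.2317] ori [-8.989e+01 -1.000e-02 -2.404e+01] F [-0.2  0.4 -1. ] j [-11.  19.  82.   0.  79.  13.] gap 0.387
turn [-0.11  0.06  0.01] shift cm [ 0.14  2.17 -0.15]
```

View pics/a2.png

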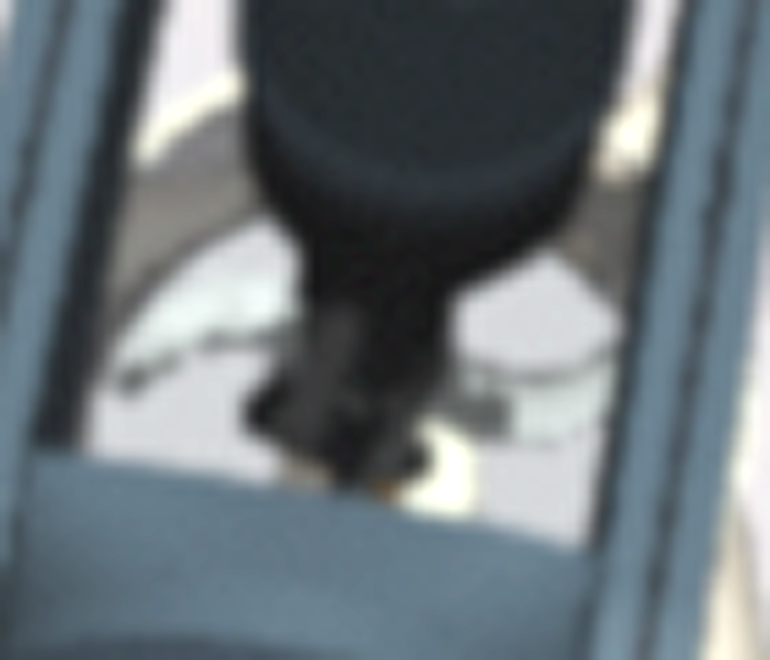

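Request:
carry_out([
  [0,0,0,0.15,0.7,-0.1,1],
  [0,0,0,0,0.7,0,1],
  [0,0,0,0,0.7,0,1],
  [0,0,0,0,0.3,0,1],
  [0,0,0,0,0,0,1],
])

```text
time: 12.18
position: [0.5932, 0.0016, 0.2054]
orientation: [-89.9, -0.0, -24.1]
force: [0.1, 0.6, -1.7]
finger_gap: 0.386
```

```bash
python3 -c "
from h import *
delta((.5925,0.0015,.19),-24.1)"
```

```text
t 12.18 pos [0.5932 0.0016 0.2054] ori [-8.988e+01 -3.000e-02 -2.405e+01] F [ 0.1  0.6 -1.7] j [-11.  20.  84.   0.  76.  13.] gap 0.386
turn [-0.12  0.05  0.03] shift cm [-0.06  1.54 -0.04]
```

Request:
carry_out([
  [0,0,0,0,0.4,0,1],
  [0,0,0,0,0.4,0,1],
  [0,0,0,0,0.3,0,1],
  [0,0,0,0,0,0,1],
])

```text
time: 12.52
position: [0.5917, 0.0013, 0.1935]
orientation: [-90.0, 0.1, -24.0]
force: [-0.1, 0.1, -1.3]
finger_gap: 0.381
```

```bash
python3 -c "
from h import *
delta((.5925,0.0015,.19),-24.1); print(env.state()['wrist_torque'])"
```

```text
t 12.52 pos [0.5917 0.0013 0.1935] ori [-90.     0.12 -24.04] F [-0.1  0.1 -1.3] j [-11.  21.  85.   0.  74.  13.] gap 0.381
turn [-0.    0.06 -0.12] shift cm [0.06 0.35 0.05]
[-0.06561081  0.17893817  0.01825152]
```

Request:
carry_out([
  [0,0,0,0,0.4,0,1],
  [0,0,0,0,0.4,0,1],
  [0,0,0,0,0.4,0,1],
  [0,0,0,0,0.0,0,1],
])

```text
time: 12.85
position: [0.5916, 0.0013, 0.1802]
orientation: [-90.0, 0.1, -24.1]
force: [-1.4, -0.1, -2.0]
finger_gap: 0.385
```

```bash
python3 -c "
from h import *
delta((.5925,0.0015,.17),-24.1); print(env.state()['wrist_torque'])"
```

```text
t 12.85 pos [0.5916 0.0013 0.1802] ori [-89.99   0.12 -24.05] F [-1.4 -0.1 -2. ] j [-11.  21.  86.   0.  73.  13.] gap 0.385
turn [-0.01  0.05 -0.12] shift cm [0.08 1.02 0.05]
[-0.03830076  0.22863747  0.01865081]
```

Request:
carry_out([
  [0,0,0,0,0.3,0,1],
  [0,0,0,0,0.3,0,1],
  [0,0,0,0,0.2,0,1],
])

```text
time: 13.1
position: [0.5917, 0.0014, 0.1717]
orientation: [-90.0, 0.1, -24.0]
force: [-0.7, 0.2, -0.9]
finger_gap: 0.383
```

```bash
python3 -c "
from h import *
delta((.5925,0.0015,.1467),-24.1); print(env.state()['wrist_torque'])"
```

```text
t 13.1 pos [0.5917 0.0014 0.1717] ori [-89.98   0.1  -24.05] F [-0.7  0.2 -0.9] j [-11.  22.  87.   0.  72.  13.] gap 0.383
turn [-0.02  0.05 -0.1 ] shift cm [0.07 2.5  0.04]
[-0.08361045  0.32053694 -0.05157623]
```

Request:
carry_out([
  [0,0,0,0,0.2,0,1],
  [0,0,0,0,0.2,0,1],
])

```text
time: 13.27
position: [0.5917, 0.0014, 0.1672]
orientation: [-90.0, 0.1, -24.0]
force: [-2.2, 0.0, -0.5]
finger_gap: 0.384
```

Request:
carry_out([
  [0,0,0,0,0.2,0,1],
  [0,0,0,0,0.2,0,1],
])

```text
time: 13.43
position: [0.5917, 0.0014, 0.1629]
orientation: [-90.0, 0.1, -24.0]
force: [-2.7, 0.1, 2.3]
finger_gap: 0.379
```

Request:
carry_out([
  [0,0,0,0,0.2,0,1],
])

```text
time: 13.52
position: [0.5917, 0.0013, 0.161]
orientation: [-90.0, 0.1, -24.0]
force: [-1.9, 0.6, 1.9]
finger_gap: 0.386
```

Request:
carry_out([
  [0,0,0,-0.03,0.2,0,1],
])

```text
time: 13.6
position: [0.5917, 0.0013, 0.1592]
orientation: [-90.0, 0.1, -24.0]
force: [-1.6, -1.5, 4.9]
finger_gap: 0.384
```

Request:
carry_out([
  [0,0,0,0,0.2,0,1],
])

```text
time: 13.68
position: [0.5918, 0.0013, 0.1579]
orientation: [-90.0, 0.0, -24.0]
force: [-3.7, -0.0, 7.1]
finger_gap: 0.385
```

Request:
carry_out([
  [0,0,0,0,0.2,0,1],
])

```text
time: 13.77
position: [0.5919, 0.0013, 0.1567]
orientation: [-90.0, -0.0, -24.0]
force: [-3.2, 0.1, 3.0]
finger_gap: 0.386
```

Request:
carry_out([
  [0,0,0,0,0.2,0,1],
])

```text
time: 13.85
position: [0.5918, 0.0012, 0.1551]
orientation: [-90.0, -0.1, -24.0]
force: [-4.0, -1.0, 2.7]
finger_gap: 0.387
```

Request:
carry_out([
  [0,0,0,-0.05,0.2,-0.02,1],
])

```text
time: 13.93
position: [0.5915, 0.0011, 0.1533]
orientation: [-90.0, -0.1, -24.0]
force: [-1.4, -1.1, 2.2]
finger_gap: 0.383
```

Request:
carry_out([
  [0,0,0,-0.05,0.2,-0.02,1],
])

```text
time: 14.02
position: [0.5914, 0.0011, 0.1514]
orientation: [-90.0, -0.2, -24.0]
force: [-1.2, 0.0, 1.9]
finger_gap: 0.388
```

Request:
carry_out([
  [0,0,0,0,0.2,0,1],
])

```text
time: 14.1
position: [0.5916, 0.0011, 0.1493]
orientation: [-89.9, -0.2, -24.0]
force: [-1.3, 0.2, 1.1]
finger_gap: 0.385
```

Request:
carry_out([
  [0,0,0,0,0.15,0,1],
])

```text
time: 14.18
position: [0.5914, 0.0012, 0.1472]
orientation: [-89.9, -0.2, -24.0]
force: [-1.4, -0.7, -0.9]
finger_gap: 0.381
```

Request:
carry_out([
  [0,0,0,0,0.1,0,1],
])

```text
time: 14.27
position: [0.5917, 0.0012, 0.1465]
orientation: [-89.9, -0.2, -24.0]
force: [-4.2, 0.6, 15.8]
finger_gap: 0.388
```

Request:
carry_out([
  [0,0,0,0,0.1,0,1],
])

```text
time: 14.35
position: [0.5918, 0.0014, 0.1465]
orientation: [-89.9, -0.2, -24.0]
force: [-5.9, 0.2, 14.5]
finger_gap: 0.383
```

Request:
carry_out([
  [0,0,0,0,0.1,0,1],
])

```text
time: 14.43
position: [0.5917, 0.0014, 0.1466]
orientation: [-89.9, -0.3, -24.0]
force: [-4.1, -0.7, 10.0]
finger_gap: 0.385
```

Request:
carry_out([
  [0,0,0,-0.04,0,-0.02,1],
  [0,0,0,-0.02,0,0,1],
  [0,0,0,0,0,0,1],
  [0,0,0,0,0,0,1],
])

```text
time: 14.77
position: [0.5913, 0.0014, 0.1467]
orientation: [-89.9, -0.3, -24.0]
force: [-1.9, 0.5, 3.5]
finger_gap: 0.385
```

Request:
carry_out([
  [0,0,0,0,-0.1,0,1],
])

```text
time: 14.85
position: [0.5912, 0.0014, 0.1472]
orientation: [-89.9, -0.3, -24.0]
force: [-0.9, -0.1, -2.6]
finger_gap: 0.384
```

Request:
carry_out([
  [0,0,0,0,-0.08,0,1],
])

```text
time: 14.93
position: [0.5912, 0.0015, 0.1475]
orientation: [-89.9, -0.2, -24.0]
force: [0.9, 0.3, -1.2]
finger_gap: 0.379
```

Request:
carry_out([
  [0,0,0,0,-0.05,0,1],
])

```text
time: 15.02
position: [0.5912, 0.0015, 0.1475]
orientation: [-89.9, -0.2, -24.0]
force: [0.1, -0.5, -2.0]
finger_gap: 0.381
```

Request:
carry_out([
  [0,0,0,0,-0.12,0,1],
])

```text
time: 15.1
position: [0.5912, 0.0015, 0.1483]
orientation: [-89.9, -0.2, -24.1]
force: [-0.2, -0.8, -0.9]
finger_gap: 0.383
```

Request:
carry_out([
  [0,0,0,0,-0.1,0,1],
])

```text
time: 15.18
position: [0.5912, 0.0016, 0.149]
orientation: [-89.9, -0.2, -24.1]
force: [-0.6, -0.3, -1.9]
finger_gap: 0.383
```

Request:
carry_out([
  [0,0,0,0,-0.1,0,1],
])

```text
time: 15.27
position: [0.5911, 0.0016, 0.1496]
orientation: [-89.9, -0.1, -24.1]
force: [0.9, 0.2, -8.0]
finger_gap: 0.385
```

Request:
carry_out([
  [0,0,0,0,-0.1,0,1],
])

```text
time: 15.35
position: [0.5909, 0.0016, 0.1497]
orientation: [-89.9, -0.1, -24.1]
force: [1.2, -1.1, -11.5]
finger_gap: 0.385
```

Request:
carry_out([
  [0,0,0,0,-0.1,0,1],
])

```text
time: 15.43
position: [0.5908, 0.0015, 0.1497]
orientation: [-89.9, -0.1, -24.1]
force: [2.0, -1.1, -10.7]
finger_gap: 0.388
```

Request:
carry_out([
  [0,0,0,0,-0.1,0,1],
  [0,0,0,0,-0.1,0,1],
])

```text
time: 15.6
position: [0.5905, 0.0014, 0.1498]
orientation: [-90.0, 0.1, -24.1]
force: [3.4, -1.7, -13.8]
finger_gap: 0.384
```

Request:
carry_out([
  [0,0,0,0,-0.1,0,1],
  [0,0,0,0,-0.1,0,1],
])

```text
time: 15.77
position: [0.5903, 0.0013, 0.1499]
orientation: [-90.0, 0.1, -24.1]
force: [4.8, -1.3, -17.2]
finger_gap: 0.386
```

Request:
carry_out([
  [0,0,0,0.05,-0.06,0.02,1],
])

```text
time: 15.85
position: [0.5906, 0.0014, 0.1498]
orientation: [-90.0, 0.2, -24.1]
force: [2.3, -0.5, -12.0]
finger_gap: 0.388
```

Request:
carry_out([
  [0,0,0,0.05,-0.06,0.02,1],
])

```text
time: 15.93
position: [0.5906, 0.0015, 0.1499]
orientation: [-90.0, 0.3, -24.1]
force: [3.1, -1.1, -15.7]
finger_gap: 0.385
```

Request:
carry_out([
  [0,0,0,0.03,-0.08,0.01,1],
])

```text
time: 16.02
position: [0.5906, 0.0014, 0.15]
orientation: [-90.0, 0.4, -24.1]
force: [5.3, -1.0, -19.3]
finger_gap: 0.38
```

Request:
carry_out([
  [0,0,0,0.03,-0.08,0.01,1],
])

```text
time: 16.1
position: [0.5906, 0.0013, 0.15]
orientation: [-90.1, 0.4, -24.1]
force: [3.0, -0.9, -19.8]
finger_gap: 0.381
```

Request:
carry_out([
  [0,0,0,0.05,-0.02,0.02,1],
])

```text
time: 16.18
position: [0.5909, 0.0014, 0.1499]
orientation: [-90.1, 0.5, -24.1]
force: [2.2, -1.2, -13.9]
finger_gap: 0.383
```

Request:
carry_out([
  [0,0,0,0.04,-0.05,0.02,1],
])

```text
time: 16.27
position: [0.5909, 0.0014, 0.15]
orientation: [-90.1, 0.6, -24.1]
force: [2.8, -0.8, -19.0]
finger_gap: 0.381
```

Request:
carry_out([
  [0,0,0,0.04,-0.05,0.02,1],
])

```text
time: 16.35
position: [0.5909, 0.0014, 0.15]
orientation: [-90.1, 0.6, -24.1]
force: [2.8, -2.0, -19.5]
finger_gap: 0.383
```

Request:
carry_out([
  [0,0,0,0.04,-0.04,0.02,1],
])

```text
time: 16.43
position: [0.591, 0.0015, 0.15]
orientation: [-90.1, 0.7, -24.1]
force: [2.1, -1.7, -19.8]
finger_gap: 0.386
```

Request:
carry_out([
  [0,0,0,0.04,-0.04,0.02,1],
])

```text
time: 16.52
position: [0.5911, 0.0015, 0.15]
orientation: [-90.2, 0.7, -24.1]
force: [2.5, -1.7, -19.7]
finger_gap: 0.38
```

Request:
carry_out([
  [0,0,0,0.04,-0.04,0.02,1],
])

```text
time: 16.6
position: [0.5912, 0.0015, 0.15]
orientation: [-90.2, 0.8, -24.1]
force: [2.2, -1.3, -19.4]
finger_gap: 0.385
```

Request:
carry_out([
  [0,0,0,0.04,-0.04,0.02,1],
])

```text
time: 16.68
position: [0.5913, 0.0015, 0.15]
orientation: [-90.2, 0.9, -24.1]
force: [1.9, -1.5, -20.9]
finger_gap: 0.386
```

Request:
carry_out([
  [0,0,-0.3,0,0.1,0,1],
  [0,0,-0.3,0,0.1,0,1],
])

```text
time: 16.85
position: [0.5916, 0.0017, 0.1497]
orientation: [-90.2, 0.2, -24.1]
force: [-0.7, -0.2, -8.5]
finger_gap: 0.381
```

```bash
python3 -c "
from h import *
delta((.5915,0.0014,.1467),-24.1)"
```

```text
t 16.85 pos [0.5916 0.0017 0.1497] ori [-90.17   0.19 -24.09] F [-0.7 -0.2 -8.5] j [-11.  23.  88.  -0.  69.  14.] gap 0.381
turn [ 0.17  0.01 -0.19] shift cm [ 0.    0.3  -0.03]
```

Request:
carry_out([
  [0,0,0,0,0.12,0,1],
  [0,0,0,0,0.12,0,1],
])

```text
time: 17.02
position: [0.5916, 0.0018, 0.1497]
orientation: [-90.2, 0.0, -24.1]
force: [-1.3, -0.6, -7.5]
finger_gap: 0.383
```

Request:
carry_out([
  [0,0,0,0,0.12,0,1],
  [0,0,0,0,0.1,0,1],
])

```text
time: 17.18
position: [0.5916, 0.0019, 0.1496]
orientation: [-90.1, -0.1, -24.1]
force: [-1.3, 0.2, -4.2]
finger_gap: 0.382
```

```bash
python3 -c "
from h import *
delta((.5915,0.0014,.1467),-24.1)"
```

```text
t 17.18 pos [0.5916 0.0019 0.1496] ori [-9.015e+01 -6.000e-02 -2.405e+01] F [-1.3  0.2 -4.2] j [-11.  23.  89.  -0.  69.  14.] gap 0.382
turn [0.15 0.05 0.06] shift cm [ 0.01  0.29 -0.05]
```

Request:
carry_out([
  [0,0,0,0,0.15,0,1],
  [0,0,0,0,0.15,0,1],
])

```text
time: 17.35
position: [0.5918, 0.0019, 0.149]
orientation: [-90.1, -0.2, -24.0]
force: [-5.0, 0.1, 1.3]
finger_gap: 0.383
```

Request:
carry_out([
  [0,0,0,0,0.12,-0.02,1],
])

```text
time: 17.43
position: [0.5917, 0.0017, 0.1487]
orientation: [-90.1, -0.2, -24.0]
force: [-4.3, 0.3, 0.6]
finger_gap: 0.385
```

Request:
carry_out([
  [0,0,0,-0.05,0.12,-0.03,1],
  [0,0,0,-0.03,0.12,0,1],
])

```text
time: 17.6
position: [0.5916, 0.0017, 0.1476]
orientation: [-90.1, -0.4, -24.0]
force: [-4.1, -0.6, 0.9]
finger_gap: 0.385
```

Request:
carry_out([
  [0,0,0,0,0.12,0,1],
])

```text
time: 17.68
position: [0.5916, 0.0017, 0.1467]
orientation: [-90.1, -0.4, -24.0]
force: [-4.2, -0.8, 5.3]
finger_gap: 0.386
```

Request:
carry_out([
  [0,0,0,0,0.1,0,1],
])

```text
time: 17.77
position: [0.5917, 0.0017, 0.1466]
orientation: [-90.1, -0.4, -24.0]
force: [-5.8, -0.2, 11.4]
finger_gap: 0.387
```

Request:
carry_out([
  [0,0,0,0,0.08,0,1],
])

```text
time: 17.85
position: [0.5917, 0.0017, 0.1467]
orientation: [-90.1, -0.4, -24.0]
force: [-6.6, 0.0, 7.3]
finger_gap: 0.385
```

Request:
carry_out([
  [0,0,0,-0.05,0,-0.03,1],
  [0,0,0,-0.02,0,0,1],
  [0,0,0,0,0,0,0.4],
  [0,0,0,0,0,0,0.3],
  [0,0,0,0,0,0,0.2],
  [0,0,0,0,0,0,0.2],
  [0,0,0,0,0,0,0.2],
])

```text
time: 18.43
position: [0.5962, 0.0015, 0.1482]
orientation: [-89.8, -1.1, -24.1]
force: [-0.3, -0.4, 0.5]
finger_gap: 0.799
```

```bash
python3 -c "
from h import *
delta((.5915,0.0014,.30),-24.1)"
```

```text
t 18.43 pos [0.5962 0.0015 0.1482] ori [-89.8   -1.08 -24.06] F [-0.3 -0.4  0.5] j [-11.  23.  89.  -0.  67.  14.] gap 0.799
turn [-0.2   0.04  1.08] shift cm [ -0.14 -15.19  -0.15]
```

Request:
carry_out([
  [0,0,0.8,-0.2,-1.0,-0.1,0.2],
  [0,0,0,0,-2.0,0,0.2],
  [0,0,0,0,-2.5,0,0.2],
  [0,0,0,0,-3,0,0.2],
  [0,0,0,0,-3.5,0,0.2],
  [0,0,0,0,-3.5,0,0.2],
  [0,0,0,0,-3,0,0.2],
  [0,0,0,0,-3,-3,0.2],
  [0,0,0,0,0,-4,0.2],
  [0,0,0,0,0,-4,0.2],
  [0,0,0,0,0,-4,0.2],
  [0,0,0,0,0,-4,0.2],
  [0,0,0,0,0,-4,0.2],
  [0,0,0,0,0,-4,0.2],
  [0,0,0,0,0,-4,0.2],
  [0,0,0,0,0,-2,0.2],
  [0,0,0,0,0,0,0.2],
])

```text
time: 19.85
position: [0.4578, -0.3104, 0.372]
orientation: [-89.9, -1.0, -23.5]
force: [-0.7, -0.1, 0.5]
finger_gap: 0.803
```

```bash
python3 -c "
from h import *
delta((.5915,0.0014,.30),-24.1)
t=optics.read_camera('top'); s=optics.read_camera('scene')
for n,c in (('t',t),('s',s)): print(n,[proj(c,[.5925,.002,z]).round(1) for z in (.086,.186)])
f=lambda c,u,v,w,h,k: cv2.convertScaleAbs(cv2.resize(c['img'][v-h:v+h,u-w:u+w,::-1],None,fx=k,fy=k,interpolation=cv2.INTER_CUBIC),alpha=1.3,beta=10)
cv2.imwrite('pics/end.png',np.hstack([f(t,338,158,38,45,6),f(s,330,180,25,45,6)]))
cv2.imwrite('pics/endfull.png',s['img'][...,::-1])
"
```

```text
t 19.85 pos [ 0.4578 -0.3104  0.372 ] ori [-89.87  -1.   -23.54] F [-0.7 -0.1  0.5] j [-46.  11.  73.   0.  95. -22.] gap 0.803
turn [-0.13  0.56  1.  ] shift cm [-0.32  7.27 33.91]
t [array([336.9, 162.9]), array([338.2, 152.8])]
s [array([329.5, 186.4]), array([329.4, 170.1])]
```

View pics/end.png

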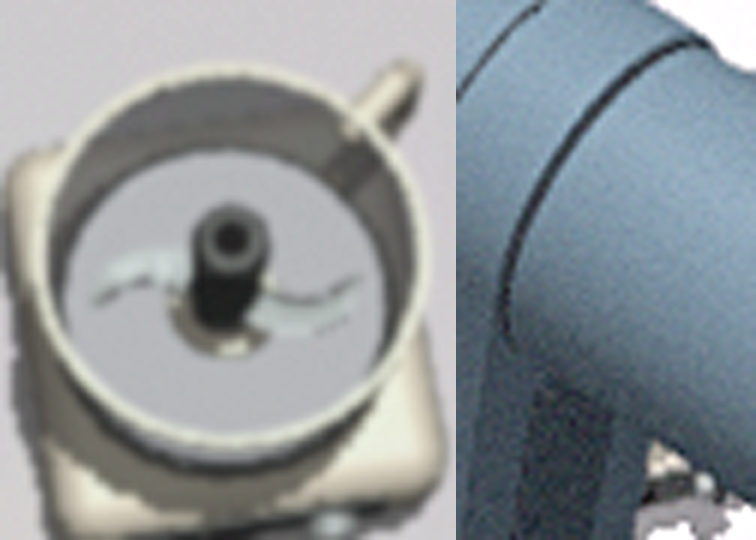

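View pics/endfull.png

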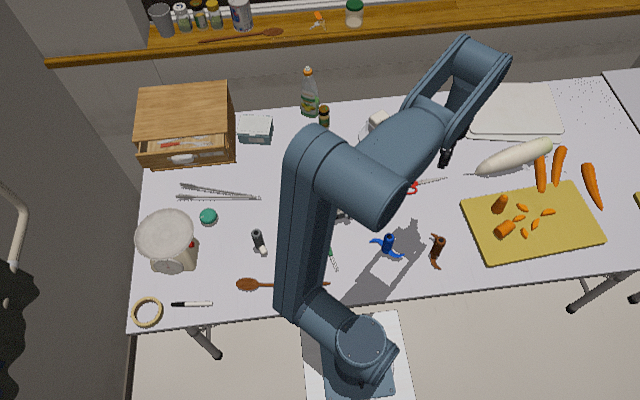

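The top view shows the hub's top at (338.1,152.2); home predicts (338.2,152.8). The paddle and the other bystanders look untouched and the arm is clear of everything. I hand in.

```bash
python3 -c "
from workcell import env
print(env.sign_off())"
```

```text
the job is handed in; nothing more can be done
None
```

The chopping blade is on the spindle, pressed home, pull-tested and released, and the job is handed in after about 20 s of the 64 s allowed. No verdict was reported.

- **Choice and alignment:** I took the grey-hub blade with the two thin steel blades. I tilted it towards the top camera until I could see through its key slots, which gave its angle, and matched that to the processor's base edges.
- **Fitting:** It passed the key with almost no force. The catches showed up as a vertical force of about 7 N. It then met a firm stop, peaking at about 16 N, within 1 mm of the expected home height.
- **Lock test:** It rose about 3 mm and stopped on the catches. I held the pull for about 1.3 s. The wrist reading started near 11 N, later rose to 19–21 N, and stayed under the 25 N limit. That is higher than the 12 N or so you asked for, because small upward steps kept adding force. Side load was up to about 5 N during the pull.
- **Letting go:** I lowered it to the same home height before opening the gripper. The arm sprang about 5 mm sideways as the fingers opened. Afterwards the top view put the hub's top within 0.6 px of where it should be when home.
- **Not checked:** The catches cannot be seen directly, so "locked" rests on the pull test. At the end the arm hid the scissors and peeler in the scene view, so I could not fully check them. The paddle and timer looked unmoved.

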